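# Hang the scraper to dry and hold the blower paddle half down

### The arm

A 6-joint arm with a two-finger parallel gripper is mounted at the origin on the work surface. World frame = base frame: x ahead of the robot, y to its left, z up, the work surface at z = 0. Lengths are in m, angles in rad, forces in N, time in s.
With the tool pointing down it reaches from about 0.35 to 0.85 m from the base axis. Payload 8.1 kg.
Tool frame: the origin (TCP) lies at the centre of the arm's flange, where the gripper is bolted on; the fingertips stand 186 mm ahead of it and the grasp point (between the pads) lies 167 mm ahead of it; z points along the fingers, y is the line along which they close (so a half turn about z gives the same grasp; the last joint's range is limited). The gripper opens to 93 mm and grips with 3 to 60 N. Pads are 15 mm wide; open, the fingers measure 128 mm over their backs; the gripper's body (75 mm by 188 mm) begins 65 mm behind the grasp point.
Start: joints at [1.249, 0.13, 1.488, -0, 1.523, -0.085], TCP at [0.141, 0.583, 0.405] pointing down, gripper open.
Joint ranges: [-2.96, 2.96], [-0.89, 2.26], [0.02, 2.5], [-1.34, 4.48], [0, 2.73], [-2.66, 2.66]. Speed limits (rad/s): [2.39, 2.39, 2.79, 3.14, 3.14, 3.14].

### API

Orientations are given as a rotation vector (axis times angle).
In Python, from plant import read_state, read_camera, camera_params, robot gives the robot as it stands.
- The arm moves only by the tool carry_out, never from a script. Its argument "targets" is a list of rows, each an object of numbers: "hand": the opening in per cent of the stroke, from 0 (shut) to 100 (fully open); "x", "y", "z": the shift along the tool's x, y, z in m; "ax", "ay", "az": the turn, a rotation vector about the tool's x, y, z in rad. In form: [{"hand": .., "x": .., "y": .., "z": .., "ax": .., "ay": .., "az": ..}, ...]. A call has 1 to 8 rows; each row is the pose to reach, as a shift and turn from the pose commanded when the call began, along the tool's axes at that moment; what a row does not reach only later rows make up. A row lasts 1/8 s, in which the tool goes at most 62.5 mm and 10.7 degrees, less where a joint would pass 70% of its speed; a pose out of reach is approached as far as the arm can. A call with a gripper value outside its range is refused whole. The fingers move at their own pace and stop on an object; "newtons" is the grip in N (left out, the last holds). Time passes only in rows, so rows that repeat a pose let the fingers close. It gives the time, the measured TCP pose, the force, the opening and the grip force at its end, in the units of the state.
- read_state(): the state, without advancing time (a new reading comes with each control period).
- read_camera(name): name is "scene" or "top" or "wrist"; returns (picture, depth): 480x640x3 uint8, blue, green, red; 480x640 float32, m along the optical axis (not along the pixel's ray), 0 where there is no reading.
- camera_params(name): a dict with "fx", "fy", "cx", "cy" (pixels), "position" and "rotation" of the camera in the world. Camera axes: x right, y up, looking along -z (the intrinsics and any distortion apply to the point x, -y, -z); pixel columns grow to the right and rows downward; lengths in m; the calibration is good to about 2 mm. A picture is of the moment at which its call begins: read the wrist's pose just before it. camera_params takes no time and is no camera call; for the wrist camera it gives the pose at the moment of the call.
- robot.close_job(): hands the job in; it is judged then, once.
The state is a dict: "t": time; "q": joint angles; "dq": joint speeds; "joint_torque": joint torques, N m; "tool_pos": TCP position; "orientation": TCP orientation; "force": force on the tool from outside, world axes, zero at the start; "wrist_torque": the same for the moment, N m; "opening": finger opening in m; "gripper_force": force on a finger pad.
Only numpy, scipy, OpenCV 4.12 (cv2) and the standard library are available. Lean on these libraries where they do the work, as an engineer would, in place of code of your own. Each camera call takes 0.05 s, during which the arm holds its last target. There are 200 camera calls.

### The job

Take the washed bench scraper that has a hole out of the rack and hang it by that hole on the peg of the drying stand, free of the gripper, behind the peg's head. Then press the stand's spring-loaded blower paddle half way down with the fingers, never to its bottom stop, and finish while still holding it half way so that the air keeps running. Leave the plain scraper, the clear cup and the jar where they are.

Things in the scene. Friction and masses are not known exactly. Their poses are not given: they have to be found in the camera images.
- dryer: Air-drying stand, fixed to the counter. Steel base plate 170 x 360 mm (x, y), 8 mm thick; origin at the centre of its underside; its x axis points from the peg's free end to its post. At its y +100 mm a post (20 x 24 mm, top 142 mm up) carries a level peg; at y -160 to -40 mm a grey blower box stands 110 mm high (x 0 to 85 mm) with a short black nozzle on its +y side reaching to y -11 mm, centred 70 mm up. Two hinge cheeks at the paddle's root rise to 123 mm.
- peg_mid (a point): Middle of the peg, on its axis, 130 mm above the counter, at (18, 100, 130) mm in the stand's frame; axes as the stand's. The peg is level, along the stand's x axis, 8 mm in diameter; its free end (towards -x) is 38 mm from this point and is a round head 14 mm in diameter and 5 mm thick; towards +x the post's face is 32 mm from this point.
- paddle (a joint): Angle of the blower paddle (rad): 0 = up, level (at rest), 0.5 = on its bottom stop, half way = 0.25; grows as it is pressed down. A spring returns it; pressing at the pad takes about 5 N to start, 9 N half way and 13 N at the stop, and it comes straight back when let go.
- paddle_pad (a point): Centre of the top face of the paddle's black pad, 44 mm (x) x 38 mm (y), 8 mm thick; at rest at (-70, -100, 119) mm in the stand's frame. The paddle's arm runs from it along the stand's +x to its hinge at (5, -100, 114) mm, 75 mm away; half way down the pad's centre is 19 mm lower. A white plate on the paddle's -y side has three dark marks, at the arm's heights for up, half way and stop.
- scraper_handle (a point): Bench scraper with a hole: centre of its black handle, a bar 16 mm (x, thickness) x 56 mm (y) x 25 mm high. It stands upright in one of the two bays of the rack; z up, x is the normal of its blade. Overall 140 mm high, this point 127.5 mm above its lower edge. Steel blade 4 mm thick: 84 mm wide up to 45 mm, 56 mm wide from there to the handle. About 0.18 kg, centre of mass below the hole. At the start this point is about 140 mm above the counter.
- scraper_hole (a point): Centre of the scraper's hole, 26 mm in diameter, through the blade along its x; 57.5 mm straight below the handle's centre and 70 mm above the lower edge. Hung, the hole's upper edge rests on the peg, its centre about 9 mm below the peg's axis.
- scraper: The same scraper; origin at the middle of its lower edge (blade underside), axes as above.
- rack: White slotted rack fixed to the counter, 60 x 206 mm (x, y), 44 mm high, origin at the centre of its underside. One narrow slot 5.5 mm wide along its y, 32 mm deep (floor 12 mm up), is parted into two bays centred at y +49.5 and -49.5 mm; a scraper stands upright in each, blades in line, blade normal along the rack's x. Which bay holds which scraper varies.
- plain_mid (a point): Plain scraper without a hole, same bay size: blade 84 mm wide, 4 mm thick, round black handle 22 mm thick and 90 mm long along y at its top, about 119 mm high overall; this point 60 mm above its lower edge. Leave it in the rack.
- cup_mid (a point): Clear plastic cup, 72 mm across, 100 mm high; point at half height. Leave it.
- jar_mid (a point): Jar, 68 mm across, 90 mm high; point at half height. Leave it.
Mind the look-alikes: they are no part of the job. Leave any orange look-alike of the scraper alone.

How it is judged:
On the way, in this order (a step that is already met when the one before it is completed fails the run):
1. the scraper with the hole hangs on the peg by its hole, let go and still (x of scraper_hole in the frame of dryer between -0.014 and 0.052 m and y of scraper_hole in the frame of dryer between 0.088 and 0.112 m and z of scraper_hole in the frame of dryer between 0.115 and 0.126 m and angle between scraper_hole's own z axis and vertical below 0.35 rad and contact force between scraper and dryer above 0.3 N and contact force between scraper and the arm below 0.1 N and contact force between scraper and the fingers below 0.1 N and linear speed of scraper below 0.05 m/s), for 0.3 s.
2. the fingers hold the blower paddle about half way down, with the scraper hanging (all of step 1 and value of joint paddle between 0.16 and 0.34 rad and contact force between paddle and the fingers above 2 N and velocity of joint paddle below 0.2 rad/s), for 1 s.
At the end, for the whole second after the job is handed in: The scraper hangs by its hole on the peg between the post and the head (hole centre 4 to 15 mm below the peg axis, within 12 mm sideways, tilt under 0.35 rad), at rest and not touched by the robot, while the fingers press the paddle with more than 2 N and keep its angle between 0.16 and 0.34 rad (all of step 2); the arm keeps its last pose, push and grip.
It fails at once if the paddle pressed to its bottom stop (value of joint paddle above 0.47 rad).
It fails at once if the plain scraper, cup or jar moved more than 30 mm (distance of any of plain_mid, cup_mid, jar_mid from where it was at the start of the episode above 0.03 m).
It also fails if it takes over 61 s, if anything falls off the work surface, if the arm or the gripper's body presses on something with over 40 N, if the wrist force passes 120 N, or if a joint passes its speed limit or range.

## Working session

There is one attempt and no reset: what is moved stays moved. The work goes in short steps, Python scripts to look and compute and a tool call to move; the robot and the scene stay as the last step left them, time stands still between calls to the robot, and variables do not carry over. Pictures are saved under pics/ and viewed, at most 10 in all, crops included, and the job is handed in when it is done.

Besides the shell and the picture viewer there is one more tool, called after ">>>" as a command line: name --argument value ..., lists and objects as JSON in quotes. carry_out: Moves the arm, as the interface text tells. Its arguments: {"type":"object","properties":{"targets":{"type":"array","items":{"type":"object","properties":{"hand":{"type":"number"},"x":{"type":"number"},"y":{"type":"number"},"z":{"type":"number"},"ax":{"type":"number"},"ay":{"type":"number"},"az":{"type":"number"}}}},"newtons":{"type":"number"}},"required":["targets"]}

```bash
mkdir -p pics; cat > h.py <<'E'
import numpy as np,cv2
from plant import *
from scipy.spatial.transform import Rotation as R
def cam(n):
    p=camera_params(n); im,d=read_camera(n); return im,d,p
def rot(p):
    r=np.array(p['rotation'],float)
    return r if r.shape==(3,3) else (R.from_rotvec(r) if r.size==3 else R.from_quat(r)).as_matrix()
def ray(p,u,v):
    return rot(p)@np.array([(u-p['cx'])/p['fx'],-(v-p['cy'])/p['fy'],-1.])
def pt(p,u,v,d): return np.array(p['position'])+ray(p,u,v)*d
def plane(p,u,v,z):
    r=ray(p,u,v);o=np.array(p['position']);return o+r*(z-o[2])/r[2]
def cloud(p,d):
    v,u=np.mgrid[:d.shape[0],:d.shape[1]]
    c=np.stack([(u-p['cx'])/p['fx'],-(v-p['cy'])/p['fy'],-np.ones_like(d)],-1)*d[...,None]
    return c@rot(p).T+np.array(p['position'])
E
python3 - <<'E'
from h import *
for n in('scene','top'):
    im,d,p=cam(n); cv2.imwrite(f'pics/{n}0.png',im); np.savez(f'{n}0.npz',im=im,d=d); print(n,p)
s=read_state();print(s)
E
```

```text
scene {'fx': 563.7243449822263, 'fy': 563.7243449822263, 'cx': 315.9948619771613, 'cy': 226.22164992448634, 'position': array([1.19647171, 0.2191449 , 1.0958498 ]), 'rotation': array([0.44210296, 0.58214846, 1.7957434 ])}
top {'fx': 575.9217747341463, 'fy': 575.9217747341463, 'cx': 309.0167871885986, 'cy': 230.18484220299808, 'position': array([ 0.32630943, -0.00789853,  1.34289629]), 'rotation': array([ 0.13345505, -0.10832322, -1.58378816])}
{'t': 0.1, 'q': array([ 1.24859957e+00,  1.31081111e-01,  1.48913596e+00,  7.09828536e-06,
        1.52300692e+00, -8.54108040e-02]), 'dq': array([ 0.00099526, -0.00115301, -0.00280973, -0.00109829, -0.00074091,
       -0.00040146]), 'joint_torque': array([ 5.58198244e-04, -5.61340785e+01, -4.93097055e+01,  7.69792730e-02,
        2.92836770e-02, -1.00234179e-04]), 'tool_pos': array([0.14066803, 0.58307375, 0.40381371]), 'orientation': array([-3.71034799e-01, -3.11926485e+00,  2.50693610e-03]), 'force': array([-0.50881756, -1.01562558,  0.28516901]), 'wrist_torque': array([-0.05599365, -0.00016052,  0.01263285]), 'gripper_force': 0.0, 'opening': 0.09279119374685328}
```

View pics/scene0.png

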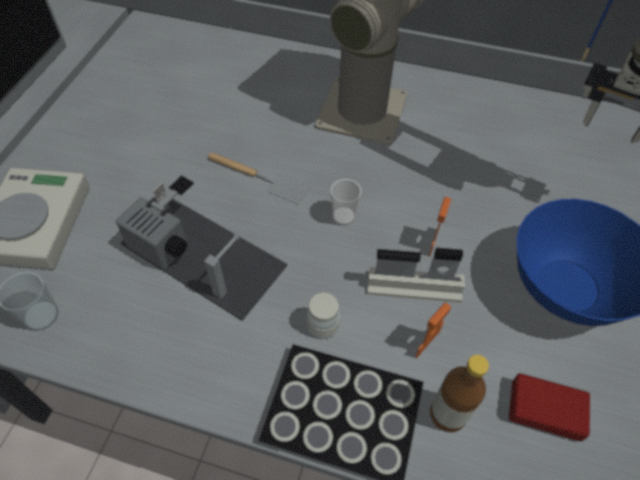

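View pics/top0.png

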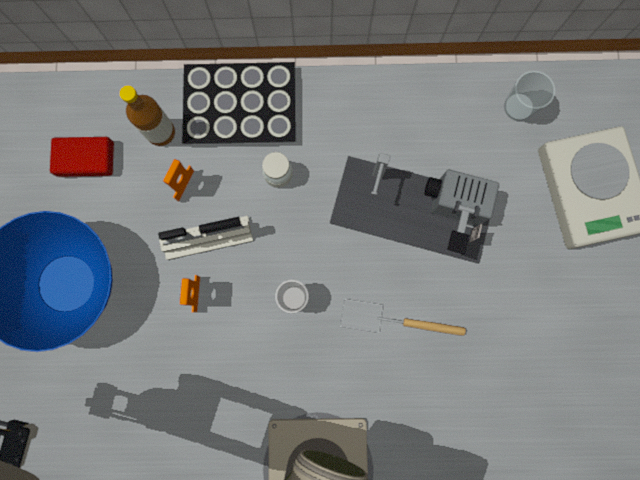

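The candidates for the holed scraper are the short black bar (top 173,234; scene 448,254), the long round bar (top 217,226; scene 398,255, which is the plain one), and the orange look-alikes (top 178,178 and 190,292). By description I choose the short bar. Next I'll measure it and check it in a crop.

```bash
python3 - <<'E'
from h import *
T={}
for n in('top','scene'):
    f=np.load(n+'0.npz');im,d=f['im'],f['d'];p=camera_params(n);C=cloud(p,d);T[n]=(im,d,p,C)
    g=im.max(-1)
    rois={'top':dict(holed=(155,187,225,245),plain=(188,245,212,240),pad=(440,475,222,255)),'scene':dict(holed=(432,465,245,263),plain=(374,424,245,264),pad=(168,196,174,195))}[n]
    for k,(a,b,c,e) in rois.items():
        m=np.zeros(g.shape,bool); m[c:e,a:b]=True
        m&=(g<60)&(C[...,2]>.09)&(C[...,2]<.17)&(d>0)
        P=C[m]; v,u=np.nonzero(m)
        rc=cv2.minAreaRect((P[:,:2]*1000).astype(np.float32))
        print(n,k,len(P),'med',P.mean(0).round(4),'z',np.percentile(P[:,2],[5,50,95]).round(4),'rect',rc, 'px',u.mean(),v.mean())
# peg from clouds
for n,(a,b,c,e) in dict(top=(365,395,150,198),scene=(200,240,230,300)).items():
    im,d,p,C=T[n]; S=C[c:e,a:b]; z=S[...,2]; m=(z>.125)&(z<.16); P=S[m]
    print(n,'peg',len(P),cv2.minAreaRect((P[:,:2]*1000).astype(np.float32)),np.percentile(P[:,2],[5,50,95]))
# base plate: dark at z~.008 in top
im,d,p,C=T['top']
m=np.zeros(d.shape,np.uint8);m[150:270,325:505]=1
m&=((im.max(-1)<90)|(C[...,2]>.02)).astype(np.uint8)
v,u=np.nonzero(m&((C[...,2]<.02)&(C[...,2]>-.01)).astype(np.uint8))
Q=np.array([plane(p,x,y,.008)[:2] for x,y in zip(u,v)])*1000
print('plate',cv2.minAreaRect(Q.astype(np.float32)))
print('corners', cv2.boxPoints(cv2.minAreaRect(Q.astype(np.float32))))
# rack
m=np.zeros(d.shape,bool);m[212:262,155:258]=True
m&=(C[...,2]>.035)&(C[...,2]<.055)&(im.min(-1)>120)
r=cv2.minAreaRect((C[m][:,:2]*1000).astype(np.float32));print('rack',r)
a=cv2.resize(im[140:270,150:260],None,fx=4,fy=4,interpolation=2)
b=cv2.resize(im[140:270,325:505],None,fx=4,fy=4,interpolation=2)[:, :720]
i2=T['scene'][0]; c=cv2.resize(i2[230:310,360:480],None,fx=6,fy=6,interpolation=2)
cv2.imwrite('pics/crop_s.png',c);cv2.imwrite('pics/crop_dry.png',b)
E
```

```text
top holed 217 med [0.5088 0.2972 0.1497] z [0.1389 0.151  0.1549] rect ((509.70355224609375, 298.5977783203125), (15.882115364074707, 54.62869644165039), 10.74167537689209) px 172.41935483870967 233.70967741935485
top plain 382 med [0.5283 0.2013 0.1283] z [0.122  0.1285 0.1334] rect ((529.178466796875, 202.26954650878906), (21.042150497436523, 87.85344696044922), 10.571727752685547) px 219.6910994764398 225.40575916230367
top pad 368 med [ 0.4844 -0.3081  0.1186] z [0.1145 0.1185 0.123 ] rect ((485.02960205078125, -308.98291015625), (39.22050476074219, 43.96381378173828), 74.24641418457031) px 458.3016304347826 242.20923913043478
scene holed 300 med [0.5182 0.299  0.1461] z [0.1317 0.1495 0.1546] rect ((515.427734375, 298.4850769042969), (16.82797622680664, 52.99100875854492), 13.334275245666504) px 447.7266666666667 254.53666666666666
scene plain 416 med [0.5378 0.2037 0.1272] z [0.1179 0.1289 0.1328] rect ((536.2948608398438, 202.85818481445312), (19.134248733520508, 85.97808074951172), 10.41653060913086) px 398.22115384615387 255.84375
scene pad 216 med [ 0.489  -0.306   0.1201] z [0.1165 0.1201 0.1233] rect ((488.4483947753906, -306.79034423828125), (36.630767822265625, 42.6917724609375), 75.14109802246094) px 181.15277777777777 184.91203703703704
top peg 247 ((632.3167724609375, -143.93780517578125), (23.83734893798828, 89.95037078857422), 73.93667602539062) [0.12879117 0.1354072  0.14390383]
scene peg 291 ((636.4627685546875, -142.3785400390625), (25.264009475708008, 91.2271499633789), 71.50399017333984) [0.1286473  0.13549934 0.14454336]
plate ((580.4019165039062, -244.6924591064453), (382.63372802734375, 175.72496032714844), 73.68367767333984)
corners [[ 442.32947 -403.62   ]
 [ 610.9772  -452.9882 ]
 [ 718.47437  -85.76492]
 [ 549.82666  -36.39673]]
rack ((520.5468139648438, 251.3759765625), (30.117406845092773, 205.86099243164062), 11.674323081970215)
```

View pics/crop_s.png

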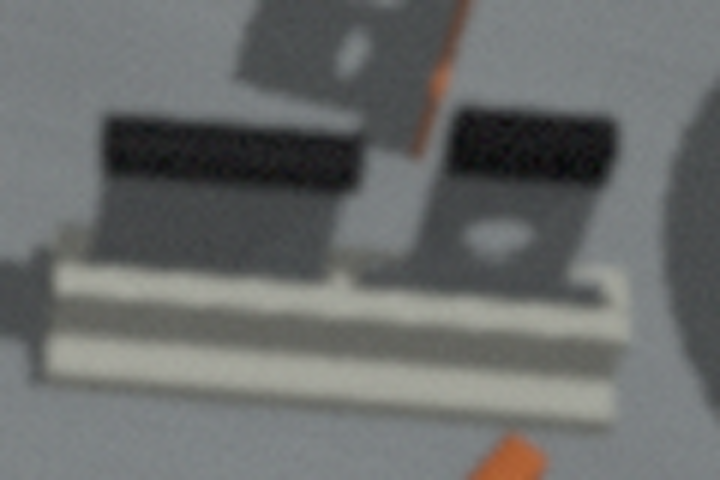

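View pics/crop_dry.png

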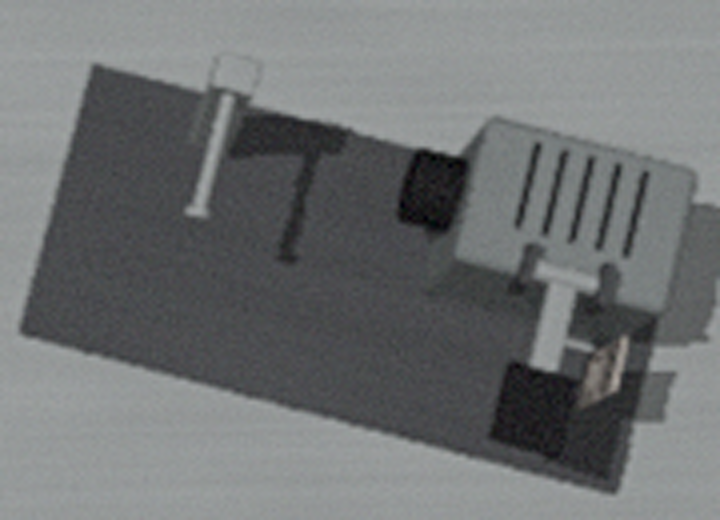

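The crop shows the hole in the right-hand scraper at crop pixel (500,238), so the short-handled one is right. The dryer crop shows the peg's head at (197,212), the post at (237,75) and the pad at (535,410).

Next I'll work out the first move.

```bash
cat >> h.py <<'E'
def pose(): 
    s=read_state(); return np.array(s['tool_pos']),R.from_rotvec(s['orientation'])
def go(g,yaw,off=.167):
    """grasp point g (world), tool y heading yaw deg, tool down -> print tool shift/turn"""
    p,r=pose(); a=np.radians(yaw)
    y=np.array([np.cos(a),np.sin(a),0]);z=np.array([0,0,-1.]);x=np.cross(y,z)
    rt=R.from_matrix(np.c_[x,y,z]); tcp=np.array(g)-off*z
    print('shift',r.inv().apply(tcp-p).round(4),'turn',(r.inv()*rt).as_rotvec().round(4))
E
python3 -c "
from h import *
go([.512,.2985,.25],10.7)"
```

```text
shift [-0.4277 -0.1895 -0.0129] turn [-1.5000e-03  8.0000e-04  1.1473e+00]
```

>>> carry_out --targets '[{"hand": 55,"x": -0.4277,"y": -0.1895,"z": -0.013,"ax": 0,"ay": 0,"az": 1.147},{"hand": 55,"x": -0.4277,"y": -0.1895,"z": -0.013,"ax": 0,"ay": 0,"az": 1.147},{"hand": 55,"x": -0.4277,"y": -0.1895,"z": -0.013,"ax": 0,"ay": 0,"az": 1.147},{"hand": 55,"x": -0.4277,"y": -0.1895,"z": -0.013,"ax": 0,"ay": 0,"az": 1.147},{"hand": 55,"x": -0.4277,"y": -0.1895,"z": -0.013,"ax": 0,"ay": 0,"az": 1.147},{"hand": 55,"x": -0.4277,"y": -0.1895,"z": -0.013,"ax": 0,"ay": 0,"az": 1.147},{"hand": 55,"x": -0.4277,"y": -0.1895,"z": -0.013,"ax": 0,"ay": 0,"az": 1.147},{"hand": 55,"x": -0.4277,"y": -0.1895,"z": -0.013,"ax": 0,"ay": 0,"az": 1.147}]'

```text
t: 1.1
tool_pos: [0.5141, 0.2962, 0.4172]
orientation: [2.008, 2.416, -0.001]
force: [0.0, 0.5, -0.3]
opening: 0.0512
gripper_force: 0.0
```

>>> carry_out --targets '[{"hand": 55,"x": 0,"y": 0,"z": 0,"ax": 0,"ay": 0,"az": 0},{"hand": 55,"x": 0,"y": 0,"z": 0,"ax": 0,"ay": 0,"az": 0}]'

```text
t: 1.35
tool_pos: [0.5116, 0.299, 0.4172]
orientation: [-2.004, -2.418, 0.001]
force: [1.0, 0.8, 0.1]
opening: 0.051
gripper_force: 0.0
```

```bash
python3 - <<'E'
from h import *
print(pose()[0],read_state()['t'])
go([.512,.2985,.25],10.7)
im,d,p=cam('wrist');cv2.imwrite('pics/w1.png',im);print(p);C=cloud(p,d);np.savez('w1.npz',im=im,C=C)
m=(im.max(-1)<60)&(C[...,2]>.13)&(C[...,2]<.165)&(d>0)
m&=np.hypot(C[...,0]-.512,C[...,1]-.2985)<.045
P=C[m];v,u=np.nonzero(m);print(len(P),u.mean(),v.mean(),cv2.minAreaRect((P[:,:2]*1000).astype(np.float32)),np.percentile(P[:,2],[5,50,95]))
E
```

```text
[0.5115803  0.29902291 0.41722058] 1.35
shift [-0.0006  0.0003  0.0002] turn [-0.0012 -0.0001  0.0002]
{'fx': 382.09892043295156, 'fy': 382.09892043295156, 'cx': 318.54693397561414, 'cy': 237.7090178471138, 'position': array([0.4977509 , 0.36763019, 0.39849971]), 'rotation': array([-0.25600485, -0.0227633 ,  0.18590428])}
1919 320.137571651902 240.67326732673268 ((511.3692932128906, 300.0543212890625), (15.830049514770508, 55.18864059448242), 11.37495231628418) [0.149944   0.15286071 0.1541203 ]
```

View pics/w1.png

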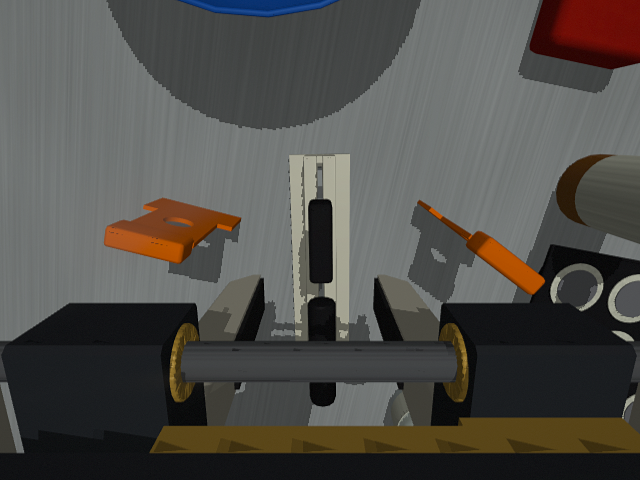

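The wrist view shows the black handle centred at (320,240) between the opened fingers, with the plain one below it at (321,350). The alignment is good, so I'll descend and grip.

>>> carry_out --targets '[{"hand": 55,"x": 0.001,"y": 0,"z": 0.03,"ax": 0,"ay": 0,"az": -0.006},{"hand": 55,"x": 0.001,"y": 0,"z": 0.06,"ax": 0,"ay": 0,"az": -0.006},{"hand": 55,"x": 0.001,"y": 0,"z": 0.09,"ax": 0,"ay": 0,"az": -0.006},{"hand": 55,"x": 0.001,"y": 0,"z": 0.109,"ax": 0,"ay": 0,"az": -0.006},{"hand": 55,"x": 0.001,"y": 0,"z": 0.109,"ax": 0,"ay": 0,"az": -0.006},{"hand": 5,"x": 0.001,"y": 0,"z": 0.109,"ax": 0,"ay": 0,"az": -0.006},{"hand": 5,"x": 0.001,"y": 0,"z": 0.109,"ax": 0,"ay": 0,"az": -0.006},{"hand": 5,"x": 0.001,"y": 0,"z": 0.109,"ax": 0,"ay": 0,"az": -0.006}]' --newtons 35

```text
t: 2.4
tool_pos: [0.5122, 0.2998, 0.3098]
orientation: [1.997, 2.424, 0.002]
force: [-0.4, -0.4, 0.9]
opening: 0.0258
gripper_force: 0.0
```

>>> carry_out --targets '[{"hand": 5,"x": 0,"y": 0,"z": 0,"ax": 0,"ay": 0,"az": 0},{"hand": 5,"x": 0,"y": 0,"z": 0,"ax": 0,"ay": 0,"az": 0},{"hand": 5,"x": 0,"y": 0,"z": 0,"ax": 0,"ay": 0,"az": 0},{"hand": 5,"x": 0,"y": 0,"z": -0.01,"ax": 0,"ay": 0,"az": 0},{"hand": 5,"x": 0,"y": 0,"z": -0.02,"ax": 0,"ay": 0,"az": 0}]'

```text
t: 3.02
tool_pos: [0.5118, 0.2996, 0.3291]
orientation: [-1.997, -2.425, 0.001]
force: [0.8, -0.6, -2.2]
opening: 0.0156
gripper_force: 35.0
```

>>> carry_out --targets '[{"hand": 5,"x": 0,"y": 0,"z": -0.03,"ax": 0,"ay": 0,"az": 0},{"hand": 5,"x": 0,"y": 0,"z": -0.06,"ax": 0,"ay": 0,"az": 0},{"hand": 5,"x": 0,"y": 0,"z": -0.09,"ax": 0,"ay": 0,"az": 0},{"hand": 5,"x": 0,"y": 0,"z": -0.12,"ax": 0,"ay": 0,"az": 0},{"hand": 5,"x": 0,"y": 0,"z": -0.12,"ax": 0,"ay": 0,"az": 0}]'

```text
t: 3.65
tool_pos: [0.5122, 0.3, 0.4523]
orientation: [1.996, 2.424, 0.008]
force: [0.5, 0.4, -1.3]
opening: 0.0159
gripper_force: 35.0
```

```bash
python3 - <<'E'
from h import *
print(pose()[0],pose()[1].as_rotvec(),read_state()['opening'])
a=np.radians(-16.3);X=np.array([np.cos(a),np.sin(a)])
g=np.array([.6275,-.141])-.085*X
print(g);go([*g,.281],-16.3)
E
```

```text
[0.51216014 0.29995842 0.45227837] [1.99557826 2.42353517 0.00781765] 0.0159204706207243
[ 0.54591655 -0.11714333]
shift [-0.4158 -0.0469  0.0034] turn [ 0.0048 -0.0027  0.4776]
```

>>> carry_out --targets '[{"hand": 5,"x": -0.02,"y": -0.002,"z": 0,"ax": 0,"ay": 0,"az": 0.02},{"hand": 5,"x": -0.06,"y": -0.007,"z": 0,"ax": 0,"ay": 0,"az": 0.07},{"hand": 5,"x": -0.11,"y": -0.013,"z": 0,"ax": 0,"ay": 0,"az": 0.13},{"hand": 5,"x": -0.16,"y": -0.018,"z": 0,"ax": 0,"ay": 0,"az": 0.19},{"hand": 5,"x": -0.21,"y": -0.024,"z": 0,"ax": 0,"ay": 0,"az": 0.25},{"hand": 5,"x": -0.26,"y": -0.03,"z": 0,"ax": 0,"ay": 0,"az": 0.31},{"hand": 5,"x": -0.31,"y": -0.035,"z": 0,"ax": 0,"ay": 0,"az": 0.37},{"hand": 5,"x": -0.36,"y": -0.041,"z": 0,"ax": 0,"ay": 0,"az": 0.42}]'

```text
t: 4.65
tool_pos: [0.5397, -0.0639, 0.4466]
orientation: [-2.46, -1.95, 0.004]
force: [-0.8, -0.2, -1.5]
opening: 0.0158
gripper_force: 35.0
```

>>> carry_out --targets '[{"hand": 5,"x": 0,"y": 0,"z": 0,"ax": 0,"ay": 0,"az": 0.02},{"hand": 5,"x": 0,"y": 0,"z": 0,"ax": 0,"ay": 0,"az": 0.03},{"hand": 5,"x": 0,"y": 0,"z": 0,"ax": 0,"ay": 0,"az": 0.03}]'

```text
t: 5.03
tool_pos: [0.5404, -0.0606, 0.4481]
orientation: [-2.486, -1.919, 0.001]
force: [0.4, 0.6, -1.2]
opening: 0.0157
gripper_force: 35.0
```

```bash
python3 - <<'E'
from h import *
print(pose()[0],pose()[1].as_rotvec())
a=np.radians(-16.3);X=np.array([np.cos(a),np.sin(a)])
g=np.array([.6275,-.141])-.085*X
go([*g,.1875+.002],-16.3)
E
```

```text
[ 0.54040393 -0.06062437  0.4480654 ] [-2.48582979e+00 -1.91929707e+00  8.67874762e-04]
shift [-0.0533  0.0197  0.0915] turn [-0.0012 -0.0002  0.0287]
```

>>> carry_out --targets '[{"hand": 5,"x": -0.027,"y": 0.01,"z": 0.0,"ax": 0,"ay": 0,"az": 0.015},{"hand": 5,"x": -0.053,"y": 0.02,"z": 0.0,"ax": 0,"ay": 0,"az": 0.029},{"hand": 5,"x": -0.053,"y": 0.02,"z": 0.02,"ax": 0,"ay": 0,"az": 0.029},{"hand": 5,"x": -0.053,"y": 0.02,"z": 0.045,"ax": 0,"ay": 0,"az": 0.029},{"hand": 5,"x": -0.053,"y": 0.02,"z": 0.07,"ax": 0,"ay": 0,"az": 0.029},{"hand": 5,"x": -0.053,"y": 0.02,"z": 0.091,"ax": 0,"ay": 0,"az": 0.029},{"hand": 5,"x": -0.053,"y": 0.02,"z": 0.091,"ax": 0,"ay": 0,"az": 0.029},{"hand": 5,"x": -0.053,"y": 0.02,"z": 0.091,"ax": 0,"ay": 0,"az": 0.029}]'

```text
t: 6.02
tool_pos: [0.5467, -0.117, 0.3582]
orientation: [2.514, 1.884, 0.0]
force: [-0.0, 0.1, -0.9]
opening: 0.0155
gripper_force: 35.0
```

```bash
python3 - <<'E'
from h import *
print(pose()[0],pose()[1].as_rotvec())
im,d,p=cam('scene');cw,dw,pw=cam('wrist');ct,dt,ptp=cam('top')
np.savez('s2.npz',im=im,d=d,ct=ct,dt=dt,cw=cw,dw=dw)
a=cv2.resize(im[150:310,140:300],(480,480),interpolation=2)
b=cv2.resize(cw,None,fx=.5,fy=.5)
c=cv2.resize(ct[120:240,330:450],(320,320),interpolation=2)
o=np.zeros((560,800,3),np.uint8);o[:480,:480]=a;o[:240,480:]=b;o[240:560,480:]=c
cv2.imwrite('pics/c2.png',o)
E
```

```text
[ 0.54666494 -0.11698414  0.35815796] [2.51407070e+00 1.88368427e+00 4.88725381e-04]
```

View pics/c2.png

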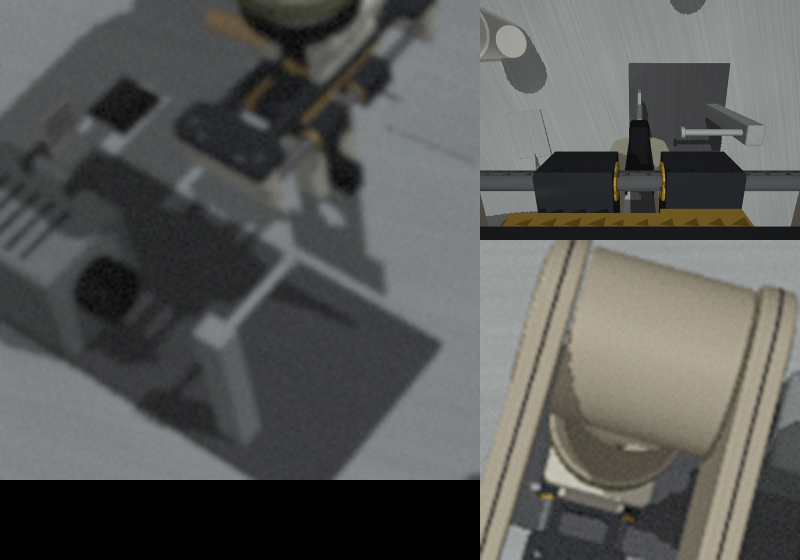

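The wrist view (upper right) shows the peg at tile pixels (683–745,132) and the held handle at (640,145). I'll refine the peg's position from this close view.

```bash
python3 - <<'E'
from h import *
f=np.load('s2.npz');p=camera_params('wrist');C=cloud(p,f['dw'])
m=np.zeros(C.shape[:2],bool);m[240:300,398:530]=1
S=m&(C[...,2]>.12)&(C[...,2]<.15)&(f['cw'].min(-1)>70)
P=C[S];print(len(P))
a=np.radians(-16.3);X=np.array([np.cos(a),np.sin(a)]);Y=np.array([-X[1],X[0]])
q=(P[:,:2]-[.6275,-.141]);px,py=q@X,q@Y
for lo in np.arange(-.05,.06,.01):
    k=(px>=lo)&(px<lo+.01)
    if k.sum()>5: print(round(lo,3),k.sum(),'y',np.percentile(py[k],[3,50,97]).round(4),'z',np.percentile(P[k,2],[3,50,97]).round(4))
print(np.percentile(px,[0,1]))
# held handle: black, z .17-.21
B=(f['cw'].max(-1)<60)&(C[...,2]>.17)&(C[...,2]<.215);B[:,:270]=0;B[:,370:]=0
H=C[B];print(len(H),cv2.minAreaRect((H[:,:2]*1000).astype(np.float32)),np.percentile(H[:,2],[5,50,95]))
h=H[:,:2]-[.6275,-.141];print('handle far edge in dryer xy', np.percentile(h@X,[2,50,98]),np.percentile(h@Y,[2,98]))
# blade visible beyond handle? steel at lower z
E
```

```text
1871
-0.04 244 y [-0.006   0.0006  0.0055] z [0.1318 0.1365 0.1388]
-0.03 246 y [-0.0049 -0.0001  0.0028] z [0.1321 0.1346 0.1363]
-0.02 245 y [-0.0049 -0.0002  0.0028] z [0.1321 0.1347 0.1363]
-0.01 241 y [-0.0046 -0.0001  0.0027] z [0.132  0.1347 0.1361]
0.0 228 y [-0.0038  0.0001  0.0027] z [0.132  0.1348 0.1364]
0.01 243 y [-0.0048 -0.0003  0.0027] z [0.1319 0.1348 0.1363]
0.02 240 y [-0.0048 -0.0001  0.0027] z [0.1319 0.1348 0.1363]
0.03 184 y [-0.0123  0.0091  0.0109] z [0.1214 0.1324 0.137 ]
[-0.03720921 -0.03683576]
4365 ((549.1597290039062, -109.27397155761719), (38.505680084228516, 18.821475982666016), 73.37751770019531) [0.18960654 0.2026074  0.20461668]
handle far edge in dryer xy [-0.09235899 -0.0842947  -0.07567117] [-0.00831447  0.02718582]
```

>>> carry_out --targets '[{"hand": 5,"x": 0,"y": 0.012,"z": 0,"ax": 0,"ay": 0,"az": 0},{"hand": 5,"x": 0,"y": 0.024,"z": 0,"ax": 0,"ay": 0,"az": 0},{"hand": 5,"x": 0,"y": 0.036,"z": 0,"ax": 0,"ay": 0,"az": 0},{"hand": 5,"x": 0,"y": 0.048,"z": 0,"ax": 0,"ay": 0,"az": 0},{"hand": 5,"x": 0,"y": 0.06,"z": 0,"ax": 0,"ay": 0,"az": 0},{"hand": 5,"x": 0,"y": 0.06,"z": 0,"ax": 0,"ay": 0,"az": 0},{"hand": 5,"x": 0,"y": 0.06,"z": 0,"ax": 0,"ay": 0,"az": 0}]'

```text
t: 7.05
tool_pos: [0.604, -0.1347, 0.3575]
orientation: [-2.515, -1.882, 0.001]
force: [-0.2, -0.6, -1.2]
opening: 0.016
gripper_force: 35.0
```

>>> carry_out --targets '[{"hand": 5,"x": 0,"y": 0.012,"z": 0,"ax": 0,"ay": 0,"az": 0},{"hand": 5,"x": 0,"y": 0.024,"z": 0,"ax": 0,"ay": 0,"az": 0},{"hand": 5,"x": 0,"y": 0.024,"z": 0,"ax": 0,"ay": 0,"az": 0},{"hand": 5,"x": 0,"y": 0.024,"z": 0.002,"ax": 0,"ay": 0,"az": 0},{"hand": 5,"x": 0,"y": 0.024,"z": 0.004,"ax": 0,"ay": 0,"az": 0},{"hand": 5,"x": 0,"y": 0.024,"z": 0.006,"ax": 0,"ay": 0,"az": 0},{"hand": 5,"x": 0,"y": 0.024,"z": 0.007,"ax": 0,"ay": 0,"az": 0},{"hand": 5,"x": 0,"y": 0.024,"z": 0.007,"ax": 0,"ay": 0,"az": 0}]'

```text
t: 8.05
tool_pos: [0.6271, -0.1415, 0.3507]
orientation: [-2.515, -1.882, 0.0]
force: [0.5, -0.4, -2.0]
opening: 0.0155
gripper_force: 35.0
```

>>> carry_out --targets '[{"hand": 5,"x": 0,"y": 0,"z": 0.001,"ax": 0,"ay": 0,"az": 0},{"hand": 5,"x": 0,"y": 0,"z": 0.001,"ax": 0,"ay": 0,"az": 0},{"hand": 5,"x": 0,"y": 0,"z": 0.002,"ax": 0,"ay": 0,"az": 0},{"hand": 5,"x": 0,"y": 0,"z": 0.002,"ax": 0,"ay": 0,"az": 0}]'

```text
t: 8.55
tool_pos: [0.6271, -0.1415, 0.3486]
orientation: [-2.515, -1.882, 0.0]
force: [-0.6, 0.1, -1.0]
opening: 0.0159
gripper_force: 35.0
```

>>> carry_out --targets '[{"hand": 5,"x": 0,"y": 0,"z": 0.001,"ax": 0,"ay": 0,"az": 0},{"hand": 5,"x": 0,"y": 0,"z": 0.001,"ax": 0,"ay": 0,"az": 0}]'

```text
t: 8.8
tool_pos: [0.6272, -0.1416, 0.3481]
orientation: [2.515, 1.882, 0.0]
force: [-0.2, -0.5, 0.9]
opening: 0.0158
gripper_force: 35.0
```

The upward force means the hole's edge is resting on the peg. I'll release it.

>>> carry_out --targets '[{"hand": 20,"x": 0,"y": 0,"z": 0,"ax": 0,"ay": 0,"az": 0},{"hand": 28,"x": 0,"y": 0,"z": 0,"ax": 0,"ay": 0,"az": 0},{"hand": 45,"x": 0,"y": 0,"z": 0,"ax": 0,"ay": 0,"az": 0},{"hand": 50,"x": 0,"y": 0,"z": 0,"ax": 0,"ay": 0,"az": 0},{"hand": 50,"x": 0,"y": 0,"z": 0,"ax": 0,"ay": 0,"az": 0},{"hand": 50,"x": 0,"y": 0,"z": 0,"ax": 0,"ay": 0,"az": 0}]'

```text
t: 9.55
tool_pos: [0.6271, -0.1415, 0.3478]
orientation: [2.515, 1.882, 0.0]
force: [0.1, 0.1, 0.0]
opening: 0.0464
gripper_force: 0.0
```

>>> carry_out --targets '[{"hand": 50,"x": 0,"y": 0,"z": -0.02,"ax": 0,"ay": 0,"az": 0},{"hand": 50,"x": 0,"y": 0,"z": -0.045,"ax": 0,"ay": 0,"az": 0},{"hand": 50,"x": 0,"y": 0,"z": -0.07,"ax": 0,"ay": 0,"az": 0},{"hand": 50,"x": 0,"y": 0,"z": -0.1,"ax": 0,"ay": 0,"az": 0},{"hand": 50,"x": 0,"y": 0,"z": -0.1,"ax": 0,"ay": 0,"az": 0}]'

```text
t: 10.18
tool_pos: [0.6276, -0.1416, 0.453]
orientation: [2.51, 1.879, 0.007]
force: [0.1, -0.1, 0.8]
opening: 0.0465
gripper_force: 0.0
```

```bash
python3 - <<'E'
from h import *
print(pose()[0])
im,d,p=cam('wrist');C=cloud(p,d)
cv2.imwrite('pics/w3.png',im)
a=np.radians(-16.3);X=np.array([np.cos(a),np.sin(a)]);Y=np.array([-X[1],X[0]])
B=(im.max(-1)<60)&(C[...,2]>.17)&(C[...,2]<.215);H=C[B]
h=H[:,:2]-[.6275,-.141];k=np.hypot(*h.T)<.06;H=H[k];h=h[k]
print(len(H),cv2.minAreaRect((H[:,:2]*1000).astype(np.float32)),np.percentile(h@X,[2,98]),np.percentile(h@Y,[2,98]),np.percentile(H[:,2],[5,50,95]))
E
```

```text
[ 0.62764678 -0.14164986  0.45302192]
1980 ((626.462646484375, -141.4766387939453), (55.31601333618164, 15.714807510375977), 73.85762023925781) [-0.00838038  0.00665647] [-0.02680675  0.02662322] [0.18850665 0.19171349 0.19293495]
```

View pics/w3.png

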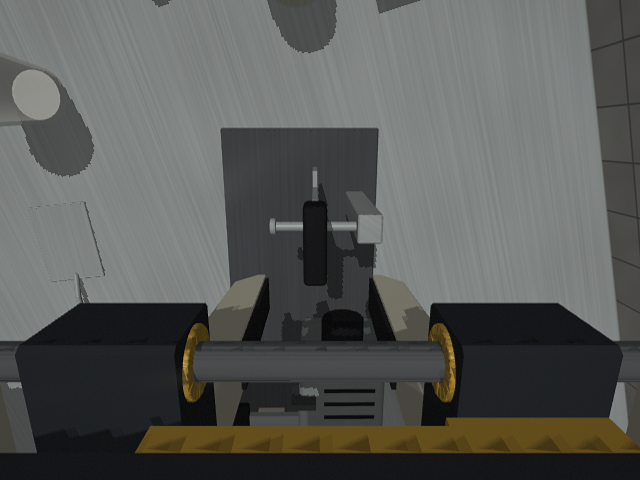

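The scraper hangs on the peg: handle at (315,243), between the head (272,226) and the post (368,228), upright. Next is the paddle.

```bash
python3 - <<'E'
from h import *
go([.487,-.308,.160],-106.3,.186)
E
```

```text
shift [-0.1993 -0.0882  0.1042] turn [ 0.0035 -0.0034  1.5693]
```

>>> carry_out --targets '[{"hand": 0,"x": -0.025,"y": -0.011,"z": 0,"ax": 0,"ay": 0,"az": 0.18},{"hand": 0,"x": -0.05,"y": -0.022,"z": 0,"ax": 0,"ay": 0,"az": 0.36},{"hand": 0,"x": -0.075,"y": -0.033,"z": 0,"ax": 0,"ay": 0,"az": 0.54},{"hand": 0,"x": -0.1,"y": -0.044,"z": 0,"ax": 0,"ay": 0,"az": 0.72},{"hand": 0,"x": -0.125,"y": -0.055,"z": 0,"ax": 0,"ay": 0,"az": 0.9},{"hand": 0,"x": -0.15,"y": -0.066,"z": 0,"ax": 0,"ay": 0,"az": 1.08},{"hand": 0,"x": -0.175,"y": -0.077,"z": 0,"ax": 0,"ay": 0,"az": 1.26},{"hand": 0,"x": -0.199,"y": -0.088,"z": 0,"ax": 0,"ay": 0,"az": 1.44}]'

```text
t: 11.22
tool_pos: [0.4857, -0.3081, 0.4465]
orientation: [-3.13, 0.253, 0.003]
force: [0.1, -0.4, -0.5]
opening: 0.0005
gripper_force: 0.0
```

>>> carry_out --targets '[{"hand": 0,"x": 0,"y": 0,"z": 0.0,"ax": 0,"ay": 0,"az": 0.13},{"hand": 0,"x": 0,"y": 0,"z": 0.0,"ax": 0,"ay": 0,"az": 0.13},{"hand": 0,"x": 0,"y": 0,"z": 0.03,"ax": 0,"ay": 0,"az": 0.13},{"hand": 0,"x": 0,"y": 0,"z": 0.06,"ax": 0,"ay": 0,"az": 0.13},{"hand": 0,"x": 0,"y": 0,"z": 0.085,"ax": 0,"ay": 0,"az": 0.13},{"hand": 0,"x": 0,"y": 0,"z": 0.1,"ax": 0,"ay": 0,"az": 0.13},{"hand": 0,"x": 0,"y": 0,"z": 0.1,"ax": 0,"ay": 0,"az": 0.13}]'

```text
t: 12.1
tool_pos: [0.4863, -0.3071, 0.3463]
orientation: [-3.109, 0.444, 0.004]
force: [-0.1, 0.2, -0.6]
opening: 0.0001
gripper_force: 0.0
```

```bash
python3 - <<'E'
from h import *
s=read_state();print(pose()[0],s['opening'],s['force'])
go([.487,-.308,.125],-106.3,.186)
im,d,p=cam('wrist');a=cv2.resize(im,None,fx=.6,fy=.6)
i2,d2,p2=cam('scene');b=cv2.resize(i2[120:280,110:270],(400,400),interpolation=2)
o=np.zeros((400,790,3),np.uint8);o[:288,:384]=a;o[:,390:]=b;cv2.imwrite('pics/c4.png',o)
E
```

```text
[ 0.48631982 -0.30712116  0.34631481] 0.00014752692794103552 [-0.13881732  0.23641238 -0.61718817]
shift [0.001  0.0007 0.0353] turn [-0.001   0.0026  0.0011]
```

View pics/c4.png

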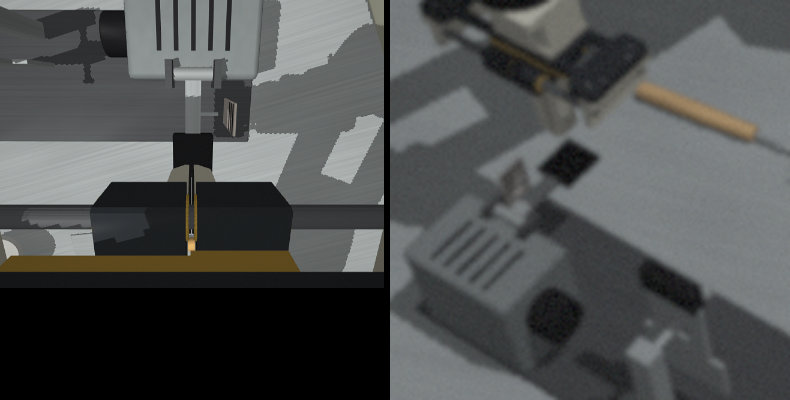

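The wrist tile shows the pad at (193,150) directly under the shut fingertips. I'll go down gently and watch the force.

>>> carry_out --targets '[{"hand": 0,"x": 0,"y": 0,"z": 0.015,"ax": 0,"ay": 0,"az": 0},{"hand": 0,"x": 0,"y": 0,"z": 0.03,"ax": 0,"ay": 0,"az": 0},{"hand": 0,"x": 0,"y": 0,"z": 0.037,"ax": 0,"ay": 0,"az": 0},{"hand": 0,"x": 0,"y": 0,"z": 0.042,"ax": 0,"ay": 0,"az": 0},{"hand": 0,"x": 0,"y": 0,"z": 0.045,"ax": 0,"ay": 0,"az": 0},{"hand": 0,"x": 0,"y": 0,"z": 0.045,"ax": 0,"ay": 0,"az": 0},{"hand": 0,"x": 0,"y": 0,"z": 0.045,"ax": 0,"ay": 0,"az": 0}]'

```text
t: 13.08
tool_pos: [0.4866, -0.3077, 0.3036]
orientation: [3.109, -0.447, 0.001]
force: [-3.4, 0.9, 5.6]
opening: 0.0003
gripper_force: 2.6
```

>>> carry_out --targets '[{"hand": 0,"x": 0,"y": 0,"z": 0.003,"ax": 0,"ay": 0,"az": 0},{"hand": 0,"x": 0,"y": 0,"z": 0.006,"ax": 0,"ay": 0,"az": 0},{"hand": 0,"x": 0,"y": 0,"z": 0.009,"ax": 0,"ay": 0,"az": 0},{"hand": 0,"x": 0,"y": 0,"z": 0.012,"ax": 0,"ay": 0,"az": 0},{"hand": 0,"x": 0,"y": 0,"z": 0.014,"ax": 0,"ay": 0,"az": 0},{"hand": 0,"x": 0,"y": 0,"z": 0.014,"ax": 0,"ay": 0,"az": 0},{"hand": 0,"x": 0,"y": 0,"z": 0.014,"ax": 0,"ay": 0,"az": 0}]'

```text
t: 13.95
tool_pos: [0.4872, -0.3079, 0.2906]
orientation: [3.109, -0.446, 0.004]
force: [-2.8, 2.5, 8.4]
opening: 0.0004
gripper_force: 4.3
```

```bash
python3 - <<'E'
from h import *
s=read_state();print(pose()[0],s['force'])
im,d,p=cam('wrist');C=cloud(p,d);i2,d2,p2=cam('scene')
pm=np.array([.6285,-.1413]);a=np.radians(-16.3);X=np.array([np.cos(a),np.sin(a)]);Y=np.array([-X[1],X[0]])
O=pm-.018*X-.1*Y
q=C[...,:2]-O;x,y=q@X,q@Y
# slope of paddle arm/pad
for nm,lo,hi in(('pad',-.095,-.05),('arm',-.045,-.008)):
    m=(x>lo)&(x<hi)&(abs(y+.1)<(.015 if nm=='pad' else .004))&(C[...,2]>.07)&(C[...,2]<.125)&(d>0)
    if m.sum()>20:
        c=np.polyfit(x[m],C[...,2][m],1);print(nm,m.sum(),'angle',np.arctan(c[0]),'z at pad',np.polyval(c,-.07),'x',x[m].min(),x[m].max())
a=cv2.resize(im[100:300,200:440],(480,400),interpolation=2);b=cv2.resize(i2[140:300,130:260],(310,382),interpolation=2)
o=np.zeros((400,790,3),np.uint8);o[:,:480]=a;o[:382,480:]=b;cv2.imwrite('pics/c5.png',o)
E
```

```text
[ 0.4871622  -0.30789651  0.29056571] [-2.7511235   2.49822684  8.37766074]
pad 2654 angle -0.15361428483662978 z at pad 0.11212682298848012 x -0.09009175085515637 -0.05000083817831958
arm 1583 angle 0.21603585664619523 z at pad 0.1021185843548574 x -0.04497822837075165 -0.008147602788135555
```

View pics/c5.png

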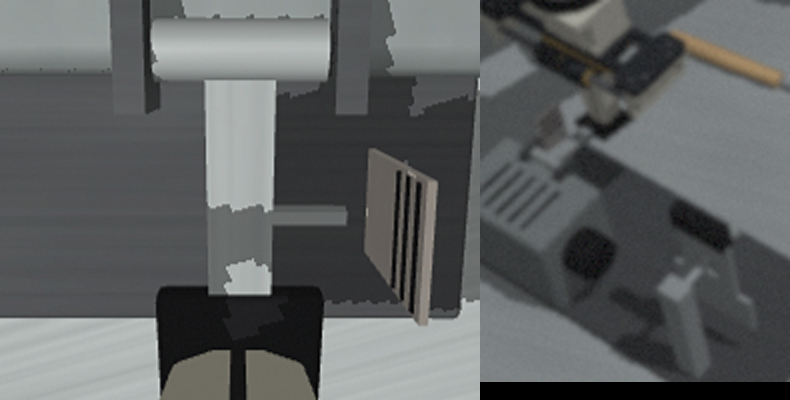

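The tile shows the fingers on the black pad at (240,350), and the paddle's arm measures about 0.22 rad. The scraper is still hanging. I'll press 2 mm further and hold for over 1 s.

>>> carry_out --targets '[{"hand": 0,"x": 0,"y": 0,"z": 0.001,"ax": 0,"ay": 0,"az": 0},{"hand": 0,"x": 0,"y": 0,"z": 0.002,"ax": 0,"ay": 0,"az": 0},{"hand": 0,"x": 0,"y": 0,"z": 0.002,"ax": 0,"ay": 0,"az": 0},{"hand": 0,"x": 0,"y": 0,"z": 0.002,"ax": 0,"ay": 0,"az": 0},{"hand": 0,"x": 0,"y": 0,"z": 0.002,"ax": 0,"ay": 0,"az": 0},{"hand": 0,"x": 0,"y": 0,"z": 0.002,"ax": 0,"ay": 0,"az": 0},{"hand": 0,"x": 0,"y": 0,"z": 0.002,"ax": 0,"ay": 0,"az": 0},{"hand": 0,"x": 0,"y": 0,"z": 0.002,"ax": 0,"ay": 0,"az": 0}]'

```text
t: 15.05
tool_pos: [0.4873, -0.308, 0.2888]
orientation: [3.108, -0.446, 0.005]
force: [-1.4, 2.6, 9.0]
opening: 0.0005
gripper_force: 4.5
```

>>> carry_out --targets '[{"hand": 0,"x": 0,"y": 0,"z": 0,"ax": 0,"ay": 0,"az": 0},{"hand": 0,"x": 0,"y": 0,"z": 0,"ax": 0,"ay": 0,"az": 0},{"hand": 0,"x": 0,"y": 0,"z": 0,"ax": 0,"ay": 0,"az": 0},{"hand": 0,"x": 0,"y": 0,"z": 0,"ax": 0,"ay": 0,"az": 0},{"hand": 0,"x": 0,"y": 0,"z": 0,"ax": 0,"ay": 0,"az": 0},{"hand": 0,"x": 0,"y": 0,"z": 0,"ax": 0,"ay": 0,"az": 0},{"hand": 0,"x": 0,"y": 0,"z": 0,"ax": 0,"ay": 0,"az": 0},{"hand": 0,"x": 0,"y": 0,"z": 0,"ax": 0,"ay": 0,"az": 0}]'

```text
t: 16.05
tool_pos: [0.4873, -0.308, 0.2888]
orientation: [3.108, -0.446, 0.005]
force: [-2.2, 2.4, 9.3]
opening: 0.0004
gripper_force: 4.5
```

```bash
python3 - <<'E'
from h import *
s=read_state();print(s['t'],pose()[0],s['force'])
im,d,p=cam('wrist');C=cloud(p,d)
pm=np.array([.6285,-.1413]);a=np.radians(-16.3);X=np.array([np.cos(a),np.sin(a)]);Y=np.array([-X[1],X[0]])
q=C[...,:2]-(pm-.018*X-.1*Y);x,y=q@X,q@Y
m=(x>-.045)&(x<-.008)&(abs(y+.1)<.004)&(C[...,2]>.07)&(C[...,2]<.125)&(d>0)
ang=np.arctan(np.polyfit(x[m],C[...,2][m],1)[0]);print('angle',ang)
i,d,p=cam('scene');C=cloud(p,d);g=C[...,:2]-pm
m=(i.max(-1)<60)&(C[...,2]>.165)&(C[...,2]<.21)&(np.hypot(g[...,0],g[...,1])<.06)
print('handle',m.sum(),(g[m]@X).mean(),(g[m]@Y).mean(),C[m][:,2].mean())
if .19<ang<.31 and m.sum()>50: print(robot.close_job())
E
```

```text
16.05 [ 0.48730686 -0.30795122  0.28878119] [-2.22411537  2.41157611  9.29444479]
angle 0.23809133520966566
handle 314 0.0022557170218817217 0.002173573067496568 0.18634947026071932
the job is handed in; nothing more can be done
None
```

I handed in the job with the holed scraper hanging free on the peg and the fingers holding the paddle about half way down (about 0.24 rad, 9 N); the plain scraper, cup and jar were not touched, and no verdict came back.

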